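# Sort a mixed stack of nested beakers

## Robot

A 6-joint arm with a two-finger parallel gripper is mounted at the origin on a cart in front of the work surface, level with it; the furniture and walls round the work are solid. World frame = base frame: x ahead of the robot, y to its left, z up, the work surface at z = 0. Lengths are in m, angles in rad, forces in N, time in s.
With the tool pointing down it reaches from about 0.275 to 0.775 m from the base axis. Payload 14.6 kg.
Tool frame: the origin (TCP) lies midway between the tips of the shut fingers; the grasp point (between the pads) lies 19 mm behind it; z points along the fingers, y is the line along which they close (so a half turn about z gives the same grasp; the last joint's range is limited). The gripper opens to 85 mm and grips with 20 to 120 N. Pads are 22 mm wide; open, the fingers measure 114 mm over their backs; the gripper's body (76 mm by 85 mm) begins 54 mm behind the grasp point. The pads swing forward as they close: fully open they stand 13 mm farther back than shut.
Start: joints at [-1.356, 0.263, -0.048, 1.259, 0, 1.415], TCP at [0.19, -0.49, 0.231] pointing down, gripper open.
Joint ranges: [-2.65, 2.65], [-0.89, 1.7], [-1.18, 1.37], [-2.13, 2.11], [-1.35, 1.29], [-3.14, 3.14]. Speed limits (rad/s): [1.89, 1.89, 2.57, 2.79, 3.14, 3.14].

## Interface

Orientations are given as [roll, pitch, yaw] about the fixed x, y, z axes, in that order (R = Rz(yaw) Ry(pitch) Rx(roll)).
In Python, from bench import state, capture, camera_model, close_job gives the robot as it stands.
- The arm moves only by the shell command python3 -m handwheel 'ROWS' [FORCE]. ROWS is JSON, a list of rows, each an object of numbers: "gripper": the closure, from -1 (fully open) to 1 (shut); "x", "y", "z": the shift along the tool's x, y, z each as a share of 40 cm, from -1 to 1; "ax", "ay", "az": the turn, a rotation vector about the tool's x, y, z each as a share of pi rad, from -1 to 1. In form: [{"gripper": .., "x": .., "y": .., "z": .., "ax": .., "ay": .., "az": ..}, ...]. A call has 1 to 20 rows; each row is the pose to reach, as a shift and turn from the pose commanded when the call began, along the tool's axes at that moment, turning the shorter way round; what a row does not reach only later rows make up. A row lasts 1/10 s, in which the tool goes at most 50 mm and 8.59 degrees, less where a joint would pass 70% of its speed; a pose out of reach is approached as far as the arm can. A call with a number of a shift or a turn outside -1 to 1 is refused whole. A call with a gripper value outside its range is refused whole. The fingers move at their own pace and stop on an object; FORCE is the grip in N (left out, the last holds). Time passes only in rows, so rows that repeat a pose let the fingers close. It gives the time, the measured TCP pose, the force, the opening and the grip force at its end, in the units of the state.
- state(): the state, without advancing time (a new reading comes with each control period).
- capture(name): name is "scene" or "top" or "wrist"; returns (picture, depth): 400x640x3 uint8, red, green, blue; 400x640 float32, m along the optical axis (not along the pixel's ray), 0 where there is no reading.
- camera_model(name): a dict with "fx", "fy", "cx", "cy" (pixels), "distortion" ([k1, k2, p1, p2, k3] as OpenCV has them; the pictures are not rectified), "R" (3x3) and "t" (3): a world point X has camera coordinates R X + t; the wrist camera has in their place "T_tool_cam" (4x4, takes a point from camera to tool coordinates, whose origin is the TCP and whose axes are the flange's). Camera axes: x right, y down, z forward; pixel columns grow to the right and rows downward; lengths in m; the calibration is good to about 2 mm. A picture is of the moment at which its call begins: read the wrist's pose just before it. camera_model takes no time and is no camera call.
- close_job(): hands the job in; it is judged then, once.
The state is a dict: "time_s": time; "qpos": joint angles; "dq": joint speeds; "joint_efforts": joint torques, N m; "tool_pos": TCP position; "eef_rot": TCP orientation; "contact_force": force on the tool from outside, world axes, zero at the start; "torque": the same for the moment, N m; "opening": finger opening in m; "finger_force": force on a finger pad.
Only numpy, scipy, OpenCV 4.12 (cv2) and the standard library are available. Lean on these libraries where they do the work, as an engineer would, in place of code of your own. Each camera call takes 0.05 s, during which the arm holds its last target. There are 200 camera calls.

## Task

Take the stack of four nested beakers apart, one by one: stand the green, the red and the blue beaker upright in the middle of the coaster of the same colour, and lower the yellow one into the larger yellow beaker so that it stands on its floor. Set each down gently without dropping it or pressing it in, tip nothing over, and leave the larger yellow beaker and the kitchen timer where they stand.

Things in the scene. Friction and masses are not known exactly. Their poses are not given: they have to be found in the camera images.
- beaker_blue: blue open tapered beaker, at the start the bottom of the stack; 68 mm across the rim, 56 mm across the foot, 74 mm high, wall 3 mm; inner floor 28 mm above its foot (solid bottom): a beaker nested inside stands on that floor, its rim 28 mm above the rim of the one below. Origin: centre of its underside, z up its axis. 0.06 to 0.22 kg, loose.
- beaker_yellow: yellow open tapered beaker, at the start the second from below in the stack; 58 mm across the rim, 46 mm across the foot, 74 mm high, wall 3 mm; inner floor 28 mm above its foot (solid bottom): a beaker nested inside stands on that floor, its rim 28 mm above the rim of the one below. Origin: centre of its underside, z up its axis. 0.06 to 0.22 kg, loose.
- beaker_red: red open tapered beaker, at the start the third from below in the stack; 48 mm across the rim, 36 mm across the foot, 74 mm high, wall 3 mm; inner floor 28 mm above its foot (solid bottom): a beaker nested inside stands on that floor, its rim 28 mm above the rim of the one below. Origin: centre of its underside, z up its axis. 0.06 to 0.22 kg, loose.
- beaker_green: green open tapered beaker, at the start the top of the stack; 38 mm across the rim, 26 mm across the foot, 74 mm high, wall 3 mm; inner floor 28 mm above its foot (solid bottom): a beaker nested inside stands on that floor, its rim 28 mm above the rim of the one below. Origin: centre of its underside, z up its axis. 0.06 to 0.22 kg, loose.
- big_yellow: larger yellow open tapered beaker standing alone on the worktop; shape and size of the blue one (68 mm across the rim, 56 mm across the foot, 74 mm high, wall 3 mm, inner floor 28 mm above its foot). The stack's yellow beaker stands on that floor with about 4 mm play all round, more on entering. Origin: centre of its underside, z up. 0.3 kg, loose.
- coaster_green: round green coaster with a cork underside, 84 mm diameter, 6 mm thick, fixed to the worktop; the top is flat (green out to 78 mm diameter). Origin at the centre of its underside, its top 6 mm above.
- coaster_red: round red coaster with a cork underside, 84 mm diameter, 6 mm thick, fixed to the worktop; the top is flat (red out to 78 mm diameter). Origin at the centre of its underside, its top 6 mm above.
- coaster_blue: round blue coaster with a cork underside, 84 mm diameter, 6 mm thick, fixed to the worktop; the top is flat (blue out to 78 mm diameter). Origin at the centre of its underside, its top 6 mm above.
- timer: dark grey round kitchen timer, 60 mm diameter, 25 mm high, standing loose on the worktop just behind the beakers and coasters; a bystander. Origin at the centre of its underside.

How it is judged:
At the end, for the whole second after the job is handed in: Green, red and blue beakers upright (0.1 rad) and at rest on the coaster of their colour, within 15 mm of its centre; the yellow one upright on the inner floor of the larger yellow beaker (foot 24 to 32 mm above its foot), which stands upright within 30 mm of where it was (horizontal distance between beaker_green and coaster_green below 0.015 m and z of beaker_green in the frame of coaster_green between 0.003 and 0.01 m and horizontal distance between beaker_red and coaster_red below 0.015 m and z of beaker_red in the frame of coaster_red between 0.003 and 0.01 m and horizontal distance between beaker_blue and coaster_blue below 0.015 m and z of beaker_blue in the frame of coaster_blue between 0.003 and 0.01 m and horizontal distance between beaker_yellow and big_yellow below 0.01 m and z of beaker_yellow in the frame of big_yellow between 0.024 and 0.032 m and distance of big_yellow from where it was at the start of the episode below 0.03 m and angle between each of beaker_blue, beaker_yellow, beaker_red, beaker_green, big_yellow's own z axis and vertical below 0.1 rad and linear speed of each of beaker_blue, beaker_yellow, beaker_red, beaker_green, big_yellow below 0.02 m/s); the robot touches nothing.
It fails at once if a beaker is dropped from more than about 20 mm (falls freely faster than 0.6 m/s) ((linear speed of beaker_blue above 0.6 m/s and contact force between the fingers and beaker_blue below 0.05 N) or (linear speed of beaker_yellow above 0.6 m/s and contact force between the fingers and beaker_yellow below 0.05 N) or (linear speed of beaker_red above 0.6 m/s and contact force between the fingers and beaker_red below 0.05 N) or (linear speed of beaker_green above 0.6 m/s and contact force between the fingers and beaker_green below 0.05 N)).
It fails at once if a beaker is tipped over (tilted more than 45 degrees) (angle between any of beaker_blue, beaker_yellow, beaker_red, beaker_green, big_yellow's own z axis and vertical above 0.785 rad).
It fails at once if a beaker is pressed down hard on its place (more than 40 N) (contact force between beaker_green and coaster_green above 40 N or contact force between beaker_red and coaster_red above 40 N or contact force between beaker_blue and coaster_blue above 40 N or contact force between beaker_yellow and big_yellow above 40 N).
It fails at once if the larger yellow beaker is shifted by more than 30 mm (distance of big_yellow from where it was at the start of the episode above 0.03 m).
It fails at once if the kitchen timer is shifted by more than 30 mm (distance of timer from where it was at the start of the episode above 0.03 m).
It also fails if it takes over 106 s, if anything falls off the work surface, if the arm or the gripper's body presses on something with over 40 N, if the wrist force passes 120 N, or if a joint passes its speed limit or range.

## Working session

There is one attempt and no reset: what is moved stays moved. The work goes in short steps, Python scripts to look and compute and a shell command to move; the robot and the scene stay as the last step left them, time stands still between calls to the robot, and variables do not carry over. Pictures are saved under pics/ and viewed, at most 14 in all, crops included, and the job is handed in when it is done.

```bash
mkdir -p pics; ls; python3 - <<'E'
from bench import *
import cv2,numpy as np
print(state())
for n in("scene","top"):
    p,d=capture(n); cv2.imwrite(f"pics/{n}0.png",p[:,:,::-1]); np.save(f"pics/{n}0.npy",d); m=camera_model(n); print(n,m, d.min(),d.max())
    C=-np.array(m["R"]).T@np.array(m["t"]); print(C)
print(camera_model("wrist"))
E
```

```text
pics
{'time_s': 0.0, 'qpos': array([-1.35628086e+00,  2.63517690e-01, -4.89339630e-02,  1.25937796e+00,
        8.10344187e-06,  1.41551314e+00]), 'dq': array([-0.00091949, -0.00103769,  0.00121405,  0.00092621, -0.00137123,
        0.00034857]), 'joint_efforts': array([-5.59274718e-03, -6.37620521e+01,  3.84557498e+01,  1.39200536e-02,
       -3.12319125e-04, -1.04211531e-04]), 'tool_pos': array([ 0.18969812, -0.48924643,  0.23082889]), 'eef_rot': array([-3.14057306e+00, -1.67813336e-04,  3.69798561e-01]), 'contact_force': array([ 0.64482202, -0.04794326,  0.10344686]), 'torque': array([-0.029817  , -0.0010625 ,  0.02360389]), 'finger_force': 0.0, 'opening': 0.08561400818888426}
scene {'fx': 393.9808909811543, 'fy': 393.9808909811543, 'cx': 319.1527821483578, 'cy': 193.98804023242687, 'distortion': array([-0.03294773,  0.        ,  0.        ,  0.        ,  0.        ]), 'R': array([[-0.89504381, -0.445863  ,  0.01013722],
       [-0.21751537,  0.41658027, -0.88269357],
       [ 0.38933744, -0.79225442, -0.46983965]]), 't': array([0.45737519, 0.25593263, 0.53450195])} 0.0 2.1785362

[... 327 characters left out ...]
      [ 0.15438902,  0.00665696, -0.98798771]]), 't': array([-0.14425415,  0.58656898,  0.91648066])} 0.0 1.8157076
[ 0.44062467 -0.13988474  0.99553573]
{'fx': 354.98121820392606, 'fy': 354.98121820392606, 'cx': 316.8791285462205, 'cy': 194.2518394274819, 'distortion': array([-0.04736066,  0.        ,  0.        ,  0.        ,  0.        ]), 'T_tool_cam': array([[ 2.77918498e-04, -9.45655564e-01, -3.25169920e-01,
         8.31165276e-02],
       [ 9.99999917e-01,  3.59281846e-04, -1.90172574e-04,
         8.93632391e-04],
       [ 2.96665402e-04, -3.25169841e-01,  9.45655586e-01,
        -1.43607012e-01],
       [ 0.00000000e+00,  0.00000000e+00,  0.00000000e+00,
         1.00000000e+00]])}
```

View pics/scene0.png

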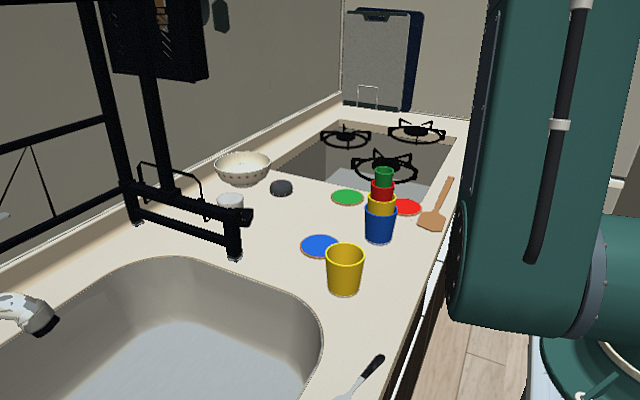

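View pics/top0.png

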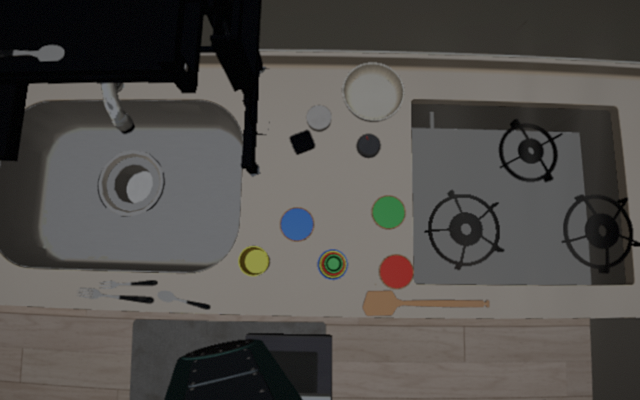

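The scene view shows the stack at (380,205), the big yellow beaker at (345,268) and the blue, green and red coasters at (320,245), (347,197) and (408,207). In the top view the stack is at (333,264), big yellow at (255,261), the blue, green and red coasters at (297,224), (388,212) and (396,271), and the timer at (368,145).

```bash
cat > h.py <<'E'
from bench import *
import cv2,numpy as np
HUE=dict(green=[(45,85)],red=[(0,6),(172,180)],blue=[(100,125)],yellow=[(22,36)])
def cam(n,st=None):
    m=camera_model(n); K=np.array([[m["fx"],0,m["cx"]],[0,m["fy"],m["cy"]],[0,0,1]])
    if n=="wrist":
        from scipy.spatial.transform import Rotation as Ro
        T=np.eye(4);T[:3,:3]=Ro.from_euler("xyz",st["eef_rot"]).as_matrix();T[:3,3]=st["tool_pos"]
        W=T@m["T_tool_cam"]; return K,m["distortion"],W[:3,:3],W[:3,3]
    R=np.array(m["R"]);return K,m["distortion"],R.T,-R.T@np.array(m["t"])
def rays(c,uv):
    K,D,R,C=c; u=cv2.undistortPoints(np.float64(uv).reshape(-1,1,2),K,D)[:,0]
    return np.c_[u,np.ones(len(u))]@R.T
def onplane(c,uv,z):
    d=rays(c,uv); return c[3]+d*((z-c[3][2])/d[:,2])[:,None]
def mask(p,col,s=110,v=40):
    h=cv2.cvtColor(p,cv2.COLOR_RGB2HSV); m=0
    for a,b in HUE[col]: m=m|cv2.inRange(h,(a,s,v),(b,255,255))
    return m
def blobs(m,amin=60):
    cs,_=cv2.findContours(m,cv2.RETR_EXTERNAL,cv2.CHAIN_APPROX_NONE)
    return sorted([c for c in cs if cv2.contourArea(c)>amin],key=cv2.contourArea,reverse=True)
def depthpts(c,d,m):
    v,u=np.nonzero((m>0)&(d>0)); return c[3]+rays(c,np.c_[u,v])*d[v,u][:,None]
def circ(P): # enclosing circle of plane points
    (x,y),r=cv2.minEnclosingCircle(np.float32(P[:,:2])); return np.round([x,y,2*r],4)
E
python3 - <<'E'
from h import *
for n in("top","scene"):
    p=cv2.imread(f"pics/{n}0.png")[:,:,::-1].copy(); d=np.load(f"pics/{n}0.npy"); c=cam(n)
    for col in HUE:
        for b in blobs(mask(p,col)):
            x,y,w,h=cv2.boundingRect(b)
            if not(230<x<440 and 150<y<300): continue
            mm=np.zeros(d.shape,np.uint8);cv2.drawContours(mm,[b],-1,1,-1); P=depthpts(c,d,mm&(mask(p,col)>0))
            zt=np.percentile(P[:,2],97); Q=P[P[:,2]>zt-.005]
            print(n,col,(x,y,w,h),cv2.contourArea(b),"ztop",zt.round(4),"circ top",circ(Q), "plane.006",circ(onplane(c,b,.006)))
            if n=="top":
                for z in (.074,.102,.130,.158): print("   ",z,circ(onplane(c,b,z)))
    m=cv2.inRange(cv2.cvtColor(p,cv2.COLOR_RGB2GRAY),20,75)
E
```

```text
top green (373, 197, 31, 31) 719.5 ztop 0.0088 circ top [ 0.5783 -0.2927  0.0757] plane.006 [ 0.5782 -0.2925  0.0757]
    0.074 [ 0.5688 -0.282   0.0706]
    0.102 [ 0.5649 -0.2777  0.0684]
    0.13 [ 0.561  -0.2734  0.0663]
    0.158 [ 0.5571 -0.2691  0.0641]
top green (324, 255, 19, 18) 236.0 ztop 0.1592 circ top [ 0.4511 -0.1586  0.036 ] plane.006 [ 0.4531 -0.1616  0.0433]
    0.074 [ 0.4522 -0.1601  0.0404]
    0.102 [ 0.4519 -0.1595  0.0392]
    0.13 [ 0.4515 -0.1589  0.0379]
    0.158 [ 0.4512 -0.1582  0.0367]
top red (380, 255, 33, 33) 804.5 ztop 0.0086 circ top [ 0.4369 -0.3105  0.0782] plane.006 [ 0.4368 -0.3105  0.078 ]
    0.074 [ 0.437  -0.2988  0.0727]
    0.102 [ 0.4371 -0.294   0.0705]
    0.13 [ 0.4372 -0.2892  0.0683]
    0.158 [ 0.4374 -0.2843  0.0661]
top blue (281, 209, 32, 31) 735.5 ztop 0.0088 circ top [ 0.5454 -0.0734  0.076 ] plane.006 [ 0.5453 -0.0731  0.0758]
    0.074 [ 0.5381 -0.0777  0.0706]
    0.102 [ 0.5352 -0.0796  0.0684]
    0.13 [ 0.5323 -0.0815  0.0662]
    0.158 [ 0.5293 -0.0834  0.0641]
top yellow (239, 246, 30, 30) 661.0 ztop 0.0742 circ top [0
[... 437 characters left out ...]
71, 179, 25, 23) 289.0 ztop 0.1302 circ top [ 0.4513 -0.156   0.0487] plane.006 [ 0.5101 -0.3643  0.1264]
scene red (396, 198, 25, 16) 279.5 ztop 0.0079 circ top [ 0.4278 -0.2595  0.1736] plane.006 [ 0.4364 -0.3073  0.0779]
scene blue (365, 203, 32, 41) 752.5 ztop 0.0736 circ top [ 0.4493 -0.154   0.0664] plane.006 [ 0.4674 -0.2109  0.1701]
scene blue (301, 235, 37, 22) 480.0 ztop 0.0077 circ top [ 0.5253 -0.0508  0.1301] plane.006 [ 0.5443 -0.0698  0.0764]
scene yellow (325, 242, 40, 54) 1663.5 ztop 0.074 circ top [0.454  0.0185 0.0689] plane.006 [ 0.4773 -0.0274  0.158 ]
scene yellow (368, 192, 29, 23) 342.5 ztop 0.1021 circ top [ 0.45   -0.1548  0.0566] plane.006 [ 0.4876 -0.2982  0.12  ]
```

Both cameras agree to about 3 mm, and the heights and diameters match the sizes given. Averaged positions (x, y):
- Stack: (.451, -.157)
- Green coaster: (.578, -.291)
- Red coaster: (.437, -.309)
- Blue coaster: (.545, -.072)
- Big yellow: (.4545, .0165)

I'll move above the stack and turn to yaw 90°, so tool x is world +y, tool y is world +x and tool z is down.

```bash
python3 -m handwheel '[{"gripper":-1,"x":0.1,"y":-0.06,"z":-0.05,"ax":0,"ay":0,"az":-0.05},{"gripper":-1,"x":0.2,"y":-0.12,"z":-0.05,"ax":0,"ay":0,"az":-0.09},{"gripper":-1,"x":0.9084,"y":-0.538,"z":-0.05,"ax":0,"ay":0,"az":-0.3823},{"gripper":-1,"x":0.9084,"y":-0.538,"z":-0.05,"ax":0,"ay":0,"az":-0.3823},{"gripper":-1,"x":0.9084,"y":-0.538,"z":-0.05,"ax":0,"ay":0,"az":-0.3823},{"gripper":-1,"x":0.9084,"y":-0.538,"z":-0.05,"ax":0,"ay":0,"az":-0.3823},{"gripper":-1,"x":0.9084,"y":-0.538,"z":-0.05,"ax":0,"ay":0,"az":-0.3823},{"gripper":-1,"x":0.9084,"y":-0.538,"z":-0.05,"ax":0,"ay":0,"az":-0.3823},{"gripper":-1,"x":0.9084,"y":-0.538,"z":-0.05,"ax":0,"ay":0,"az":-0.3823},{"gripper":-1,"x":0.9084,"y":-0.538,"z":-0.05,"ax":0,"ay":0,"az":-0.3823},{"gripper":-1,"x":0.9084,"y":-0.538,"z":-0.05,"ax":0,"ay":0,"az":-0.3823},{"gripper":-1,"x":0.9084,"y":-0.538,"z":-0.05,"ax":0,"ay":0,"az":-0.3823},{"gripper":-1,"x":0.9084,"y":-0.538,"z":-0.05,"ax":0,"ay":0,"az":-0.3823},{"gripper":-1,"x":0.9084,"y":-0.538,"z":-0.05,"ax":0,"ay":0,"az":-0.3823}]' 25
python3 - <<'E'
from h import *
s=state();print(s["tool_pos"],s["eef_rot"],s["qpos"])
p,d=capture("wrist");cv2.imwrite("pics/w1.png",p[:,:,::-1]);c=cam("wrist",s)
for col in HUE:
    for b in blobs(mask(p,col)):
        mm=np.zeros(d.shape,np.uint8);cv2.drawContours(mm,[b],-1,1,-1);P=depthpts(c,d,mm&(mask(p,col)>0))
        if len(P)<20: continue
        zt=np.percentile(P[:,2],97);print(col,cv2.boundingRect(b),zt.round(4),circ(P[P[:,2]>zt-.004]))
E
```

```text
time_s: 1.5
tool_pos: [0.4503, -0.1583, 0.2513]
eef_rot: [-3.142, 0.0, 1.569]
contact_force: [0.4, 0.7, -0.2]
opening: 0.0855
finger_force: 0.0
[ 0.45034779 -0.15826324  0.25132792] [-3.14159261e+00  5.73979047e-05  1.56918886e+00] [-5.08850837e-01  1.75367942e-01 -1.11703171e-01  1.28369737e+00
 -5.01916465e-05  1.06355296e+00]
green (391, 230, 62, 56) 0.0083 [ 0.549  -0.2338  0.2046]
green (295, 161, 52, 61) 0.1598 [ 0.4526 -0.1595  0.0373]
red (277, 244, 62, 54) 0.0084 [ 0.4383 -0.3115  0.0788]
red (291, 147, 60, 52) 0.1319 [ 0.4528 -0.1582  0.0469]
blue (373, 32, 74, 77) 0.0085 [ 0.5468 -0.0734  0.0779]
blue (283, 127, 72, 54) 0.0762 [ 0.4517 -0.1585  0.067 ]
yellow (287, 136, 66, 55) 0.1041 [ 0.4521 -0.1588  0.0574]
yellow (307, 0, 33, 6) 0.0629 [ 0.4558 -0.0158  0.0113]
```

View pics/w1.png

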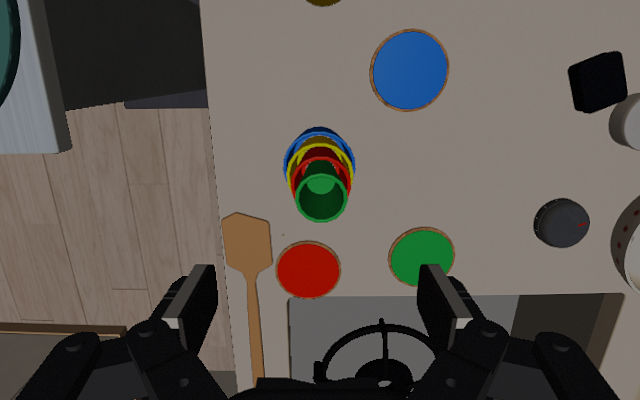

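The wrist view puts the stack rims at about (320,195), centred at (.452, -.158), which agrees with the other cameras. The coasters agree too. Next I'll descend on green with the tips staying above red's rim (.130).

```bash
python3 -m handwheel '[{"gripper":-1,"y":0.003,"z":0.05},{"gripper":-1,"y":0.003,"z":0.12},{"gripper":-1,"y":0.003,"z":0.19},{"gripper":-1,"y":0.003,"z":0.25},{"gripper":-1,"y":0.003,"z":0.28},{"gripper":-1,"y":0.003,"z":0.293},{"gripper":-1,"y":0.003,"z":0.293},{"gripper":0.2,"y":0.003,"z":0.293},{"gripper":1,"y":0.003,"z":0.293},{"gripper":1,"y":0.003,"z":0.293},{"gripper":1,"y":0.003,"z":0.293},{"gripper":1,"y":0.003,"z":0.293},{"gripper":1,"y":0.003,"z":0.293},{"gripper":1,"y":0.003,"z":0.293},{"gripper":1,"y":0.003,"z":0.293}]' 25
```

```text
validation failed for argument at $[0]...
```

```bash
python3 -m handwheel '[{"gripper":-1,"x":0,"y":0.003,"z":0.05,"ax":0,"ay":0,"az":0},{"gripper":-1,"x":0,"y":0.003,"z":0.12,"ax":0,"ay":0,"az":0},{"gripper":-1,"x":0,"y":0.003,"z":0.19,"ax":0,"ay":0,"az":0},{"gripper":-1,"x":0,"y":0.003,"z":0.25,"ax":0,"ay":0,"az":0},{"gripper":-1,"x":0,"y":0.003,"z":0.28,"ax":0,"ay":0,"az":0},{"gripper":-1,"x":0,"y":0.003,"z":0.293,"ax":0,"ay":0,"az":0},{"gripper":-1,"x":0,"y":0.003,"z":0.293,"ax":0,"ay":0,"az":0},{"gripper":0.2,"x":0,"y":0.003,"z":0.293,"ax":0,"ay":0,"az":0},{"gripper":1,"x":0,"y":0.003,"z":0.293,"ax":0,"ay":0,"az":0},{"gripper":1,"x":0,"y":0.003,"z":0.293,"ax":0,"ay":0,"az":0},{"gripper":1,"x":0,"y":0.003,"z":0.293,"ax":0,"ay":0,"az":0},{"gripper":1,"x":0,"y":0.003,"z":0.293,"ax":0,"ay":0,"az":0},{"gripper":1,"x":0,"y":0.003,"z":0.293,"ax":0,"ay":0,"az":0},{"gripper":1,"x":0,"y":0.003,"z":0.293,"ax":0,"ay":0,"az":0}]' 25
```

```text
time_s: 2.95
tool_pos: [0.4523, -0.1577, 0.1347]
eef_rot: [3.141, 0.001, 1.571]
contact_force: [-0.1, 0.3, 5.0]
opening: 0.0354
finger_force: 24.4
```

```bash
python3 -m handwheel '[{"gripper":1,"x":0,"y":0,"z":-0.01,"ax":0,"ay":0,"az":0},{"gripper":1,"x":0,"y":0,"z":-0.03,"ax":0,"ay":0,"az":0},{"gripper":1,"x":0,"y":0,"z":-0.07,"ax":0,"ay":0,"az":0},{"gripper":1,"x":0,"y":0,"z":-0.11,"ax":0,"ay":0,"az":0},{"gripper":1,"x":0,"y":0,"z":-0.15,"ax":0,"ay":0,"az":0},{"gripper":1,"x":0,"y":0,"z":-0.18,"ax":0,"ay":0,"az":0},{"gripper":1,"x":-0.02,"y":0.02,"z":-0.19,"ax":0,"ay":0,"az":0},{"gripper":1,"x":-0.06,"y":0.06,"z":-0.19,"ax":0,"ay":0,"az":0},{"gripper":1,"x":-0.12,"y":0.12,"z":-0.19,"ax":0,"ay":0,"az":0},{"gripper":1,"x":-0.18,"y":0.18,"z":-0.17,"ax":0,"ay":0,"az":0},{"gripper":1,"x":-0.24,"y":0.23,"z":-0.13,"ax":0,"ay":0,"az":0},{"gripper":1,"x":-0.29,"y":0.28,"z":-0.07,"ax":0,"ay":0,"az":0},{"gripper":1,"x":-0.32,"y":0.304,"z":0,"ax":0,"ay":0,"az":0},{"gripper":1,"x":-0.332,"y":0.314,"z":0.06,"ax":0,"ay":0,"az":0},{"gripper":1,"x":-0.332,"y":0.314,"z":0.12,"ax":0,"ay":0,"az":0},{"gripper":1,"x":-0.332,"y":0.314,"z":0.15,"ax":0,"ay":0,"az":0},{"gripper":1,"x":-0.332,"y":0.314,"z":0.165,"ax":0,"ay":0,"az":0},{"gripper":1,"x":-0.332,"y":0.314,"z":0.17,"ax":0,"ay":0,"az":0},{"gripper":1,"x":-0.332,"y":0.314,"z":0.17,"ax":0,"ay":0,"az":0}]'
python3 - <<'E'
from h import *
s=state();print(s["tool_pos"],s["contact_force"])
p,d=capture("scene");q,_=capture("wrist")
cv2.imwrite("pics/s2.png",np.vstack([cv2.resize(p[120:320,260:500],(480,400)),q[100:300,100:580][:, :]])[:,:,::-1])
E
```

```text
time_s: 4.85
tool_pos: [0.5779, -0.2905, 0.067]
eef_rot: [3.141, 0.001, 1.571]
contact_force: [-0.2, -0.4, -1.2]
opening: 0.0359
finger_force: 25.3
[ 0.57788889 -0.2904614   0.06696682] [-0.23253412 -0.39174849 -1.23892471]
```

View pics/s2.png

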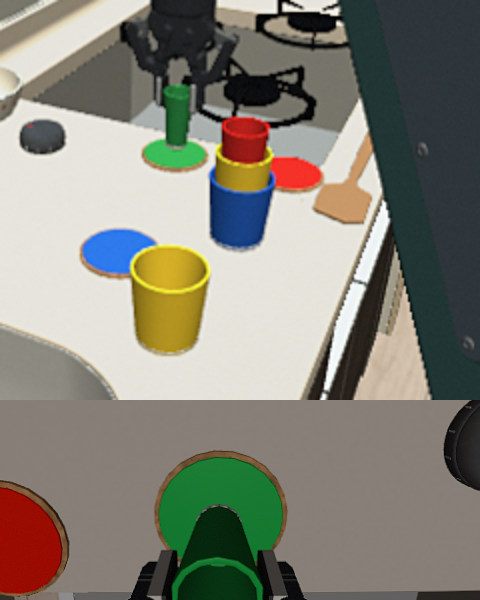

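The scene crop shows green hanging upright over its coaster at (175,150), and the wrist crop shows it centred. I'll lower it.

```bash
python3 -m handwheel '[{"gripper":1,"x":0,"y":0,"z":0.006,"ax":0,"ay":0,"az":0},{"gripper":1,"x":0,"y":0,"z":0.012,"ax":0,"ay":0,"az":0},{"gripper":1,"x":0,"y":0,"z":0.018,"ax":0,"ay":0,"az":0},{"gripper":1,"x":0,"y":0,"z":0.022,"ax":0,"ay":0,"az":0},{"gripper":1,"x":0,"y":0,"z":0.025,"ax":0,"ay":0,"az":0},{"gripper":1,"x":0,"y":0,"z":0.025,"ax":0,"ay":0,"az":0}]'
```

```text
time_s: 5.55
tool_pos: [0.5777, -0.2905, 0.0567]
eef_rot: [3.141, 0.001, 1.571]
contact_force: [-1.5, 0.8, 7.0]
opening: 0.0358
finger_force: 25.6
```

```bash
python3 -m handwheel '[{"gripper":0,"x":0,"y":0,"z":0,"ax":0,"ay":0,"az":0},{"gripper":-1,"x":0,"y":0,"z":0,"ax":0,"ay":0,"az":0},{"gripper":-1,"x":0,"y":0,"z":0,"ax":0,"ay":0,"az":0},{"gripper":-1,"x":0,"y":0,"z":0,"ax":0,"ay":0,"az":0},{"gripper":-1,"x":0,"y":0,"z":0,"ax":0,"ay":0,"az":0},{"gripper":-1,"x":0,"y":0,"z":-0.03,"ax":0,"ay":0,"az":0},{"gripper":-1,"x":0,"y":0,"z":-0.1,"ax":0,"ay":0,"az":0},{"gripper":-1,"x":0,"y":0,"z":-0.2,"ax":0,"ay":0,"az":0},{"gripper":-1,"x":0,"y":0,"z":-0.3,"ax":0,"ay":0,"az":0},{"gripper":-1,"x":0.05,"y":-0.05,"z":-0.35,"ax":0,"ay":0,"az":0},{"gripper":-1,"x":0.12,"y":-0.12,"z":-0.37,"ax":0,"ay":0,"az":0},{"gripper":-1,"x":0.2,"y":-0.2,"z":-0.37,"ax":0,"ay":0,"az":0},{"gripper":-1,"x":0.28,"y":-0.27,"z":-0.37,"ax":0,"ay":0,"az":0},{"gripper":-1,"x":0.331,"y":-0.314,"z":-0.35,"ax":0,"ay":0,"az":0},{"gripper":-1,"x":0.331,"y":-0.314,"z":-0.35,"ax":0,"ay":0,"az":0},{"gripper":-1,"x":0.331,"y":-0.314,"z":-0.35,"ax":0,"ay":0,"az":0}]'
python3 - <<'E'
from h import *
s=state();print(s["tool_pos"])
p,d=capture("wrist");cv2.imwrite("pics/w3.png",p[:,:,::-1]);c=cam("wrist",s)
for col in HUE:
    for b in blobs(mask(p,col)):
        mm=np.zeros(d.shape,np.uint8);cv2.drawContours(mm,[b],-1,1,-1);P=depthpts(c,d,mm&(mask(p,col)>0))
        if len(P)<20: continue
        zt=np.percentile(P[:,2],97);print(col,cv2.boundingRect(b),zt.round(4),circ(P[P[:,2]>zt-.004]))
E
```

```text
time_s: 7.15
tool_pos: [0.4523, -0.158, 0.1971]
eef_rot: [3.14, 0.001, 1.571]
contact_force: [0.5, -0.0, 0.6]
opening: 0.0852
finger_force: 0.0
[ 0.45227972 -0.15803544  0.19711373]
green (398, 252, 70, 58) 0.0083 [ 0.5458 -0.2312  0.1957]
red (282, 163, 73, 83) 0.1316 [ 0.4526 -0.159   0.0479]
red (270, 267, 69, 59) 0.0082 [ 0.4386 -0.3115  0.0794]
blue (380, 25, 85, 90) 0.0084 [ 0.5467 -0.0731  0.078 ]
blue (274, 135, 86, 61) 0.076 [ 0.4518 -0.1586  0.0673]
yellow (278, 147, 80, 64) 0.104 [ 0.4521 -0.1589  0.0574]
```

View pics/w3.png

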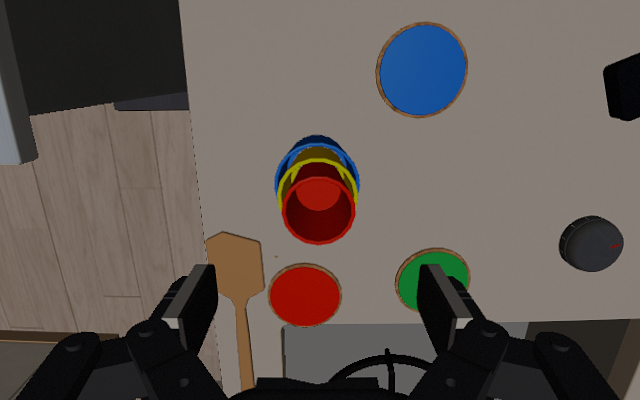

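The wrist view shows the stack at (318,210), undisturbed. I can't make out the green beaker on its coaster at (432,280), so I'll check the scene camera.

```bash
python3 - <<'E'
from h import *
p,d=capture("scene");cv2.imwrite("pics/s4.png",cv2.resize(p[120:320,240:500],(780,600))[:,:,::-1])
E
```

```text
(no output)
```

View pics/s4.png

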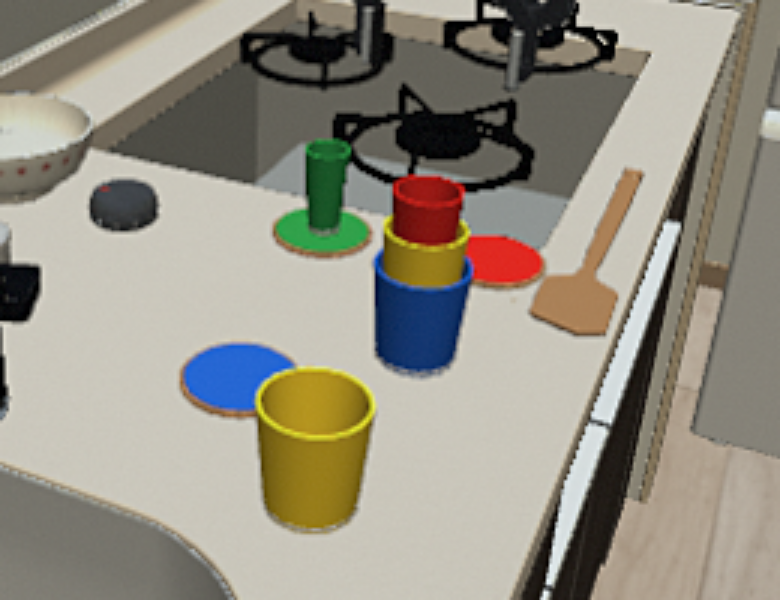

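Green stands upright on its coaster at (325,230); the finger hid it in the wrist view. Red is next.

```bash
python3 -m handwheel '[{"gripper":-1,"x":0,"y":0,"z":0.04,"ax":0,"ay":0,"az":0},{"gripper":-1,"x":0,"y":0,"z":0.11,"ax":0,"ay":0,"az":0},{"gripper":-1,"x":0,"y":0,"z":0.17,"ax":0,"ay":0,"az":0},{"gripper":-1,"x":0,"y":0,"z":0.21,"ax":0,"ay":0,"az":0},{"gripper":-1,"x":0,"y":0,"z":0.225,"ax":0,"ay":0,"az":0},{"gripper":-1,"x":0,"y":0,"z":0.225,"ax":0,"ay":0,"az":0},{"gripper":0,"x":0,"y":0,"z":0.225,"ax":0,"ay":0,"az":0},{"gripper":1,"x":0,"y":0,"z":0.225,"ax":0,"ay":0,"az":0},{"gripper":1,"x":0,"y":0,"z":0.225,"ax":0,"ay":0,"az":0},{"gripper":1,"x":0,"y":0,"z":0.225,"ax":0,"ay":0,"az":0},{"gripper":1,"x":0,"y":0,"z":0.225,"ax":0,"ay":0,"az":0},{"gripper":1,"x":0,"y":0,"z":0.225,"ax":0,"ay":0,"az":0}]' 25
```

```text
time_s: 8.45
tool_pos: [0.4525, -0.1583, 0.107]
eef_rot: [3.14, 0.001, 1.571]
contact_force: [0.2, -0.8, 6.6]
opening: 0.0465
finger_force: 24.6
```

```bash
python3 -m handwheel '[{"gripper":1,"x":0,"y":0,"z":-0.01,"ax":0,"ay":0,"az":0},{"gripper":1,"x":0,"y":0,"z":-0.03,"ax":0,"ay":0,"az":0},{"gripper":1,"x":0,"y":0,"z":-0.07,"ax":0,"ay":0,"az":0},{"gripper":1,"x":0,"y":0,"z":-0.11,"ax":0,"ay":0,"az":0},{"gripper":1,"x":0,"y":0,"z":-0.15,"ax":0,"ay":0,"az":0},{"gripper":1,"x":0,"y":0,"z":-0.18,"ax":0,"ay":0,"az":0},{"gripper":1,"x":-0.03,"y":0,"z":-0.19,"ax":0,"ay":0,"az":0},{"gripper":1,"x":-0.08,"y":0,"z":-0.19,"ax":0,"ay":0,"az":0},{"gripper":1,"x":-0.15,"y":-0.01,"z":-0.19,"ax":0,"ay":0,"az":0},{"gripper":1,"x":-0.22,"y":-0.02,"z":-0.17,"ax":0,"ay":0,"az":0},{"gripper":1,"x":-0.29,"y":-0.03,"z":-0.13,"ax":0,"ay":0,"az":0},{"gripper":1,"x":-0.34,"y":-0.0375,"z":-0.09,"ax":0,"ay":0,"az":0},{"gripper":1,"x":-0.367,"y":-0.0375,"z":-0.04,"ax":0,"ay":0,"az":0},{"gripper":1,"x":-0.379,"y":-0.0375,"z":0.02,"ax":0,"ay":0,"az":0},{"gripper":1,"x":-0.379,"y":-0.0375,"z":0.07,"ax":0,"ay":0,"az":0},{"gripper":1,"x":-0.379,"y":-0.0375,"z":0.095,"ax":0,"ay":0,"az":0},{"gripper":1,"x":-0.379,"y":-0.0375,"z":0.1,"ax":0,"ay":0,"az":0},{"gripper":1,"x":-0.379,"y":-0.0375,"z":0.1,"ax":0,"ay":0,"az":0}]'
python3 - <<'E'
from h import *
p,d=capture("scene");q,_=capture("wrist")
cv2.imwrite("pics/s5.png",np.vstack([cv2.resize(p[120:320,260:500],(480,400)),q[200:400,100:580]])[:,:,::-1])
E
```

```text
time_s: 10.25
tool_pos: [0.437, -0.3098, 0.0664]
eef_rot: [3.142, 0.0, 1.571]
contact_force: [-0.5, -0.8, -1.0]
opening: 0.0459
finger_force: 26.0
```

View pics/s5.png

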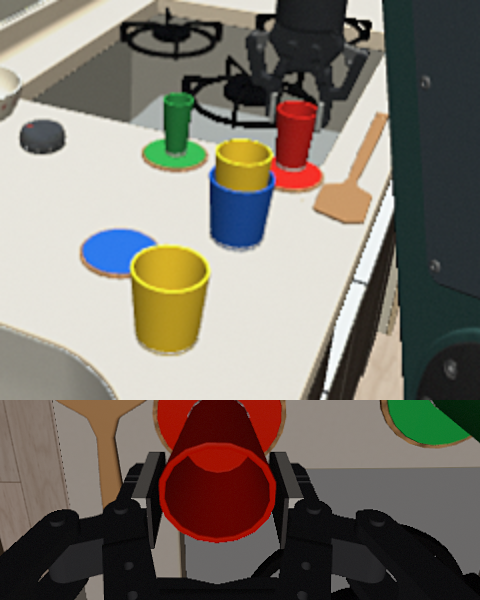

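Red hangs upright over its coaster at (295,170) in the scene crop. I'll lower it.

```bash
python3 -m handwheel '[{"gripper":1,"x":0,"y":0,"z":0.006,"ax":0,"ay":0,"az":0},{"gripper":1,"x":0,"y":0,"z":0.012,"ax":0,"ay":0,"az":0},{"gripper":1,"x":0,"y":0,"z":0.017,"ax":0,"ay":0,"az":0},{"gripper":1,"x":0,"y":0,"z":0.02,"ax":0,"ay":0,"az":0},{"gripper":1,"x":0,"y":0,"z":0.022,"ax":0,"ay":0,"az":0},{"gripper":1,"x":0,"y":0,"z":0.022,"ax":0,"ay":0,"az":0}]'
```

```text
time_s: 10.95
tool_pos: [0.437, -0.3095, 0.0572]
eef_rot: [-3.142, -0.0, 1.571]
contact_force: [0.5, -0.3, -1.7]
opening: 0.0458
finger_force: 26.0
```

```bash
python3 -m handwheel '[{"gripper":1,"x":0,"y":0,"z":0.0015,"ax":0,"ay":0,"az":0},{"gripper":1,"x":0,"y":0,"z":0.003,"ax":0,"ay":0,"az":0},{"gripper":1,"x":0,"y":0,"z":0.003,"ax":0,"ay":0,"az":0}]'
```

```text
time_s: 11.25
tool_pos: [0.4373, -0.3099, 0.0569]
eef_rot: [3.141, 0.001, 1.571]
contact_force: [-1.3, 0.4, 12.5]
opening: 0.0459
finger_force: 26.7
```

```bash
python3 -m handwheel '[{"gripper":0,"x":0,"y":0,"z":0,"ax":0,"ay":0,"az":0},{"gripper":-1,"x":0,"y":0,"z":0,"ax":0,"ay":0,"az":0},{"gripper":-1,"x":0,"y":0,"z":0,"ax":0,"ay":0,"az":0},{"gripper":-1,"x":0,"y":0,"z":0,"ax":0,"ay":0,"az":0},{"gripper":-1,"x":0,"y":0,"z":0,"ax":0,"ay":0,"az":0},{"gripper":-1,"x":0,"y":0,"z":-0.03,"ax":0,"ay":0,"az":0},{"gripper":-1,"x":0,"y":0,"z":-0.1,"ax":0,"ay":0,"az":0},{"gripper":-1,"x":0,"y":0,"z":-0.2,"ax":0,"ay":0,"az":0},{"gripper":-1,"x":0,"y":0,"z":-0.27,"ax":0,"ay":0,"az":0},{"gripper":-1,"x":0.06,"y":0,"z":-0.3,"ax":0,"ay":0,"az":0},{"gripper":-1,"x":0.14,"y":0.01,"z":-0.3,"ax":0,"ay":0,"az":0},{"gripper":-1,"x":0.23,"y":0.03,"z":-0.3,"ax":0,"ay":0,"az":0},{"gripper":-1,"x":0.31,"y":0.037,"z":-0.3,"ax":0,"ay":0,"az":0},{"gripper":-1,"x":0.36,"y":0.037,"z":-0.3,"ax":0,"ay":0,"az":0},{"gripper":-1,"x":0.38,"y":0.037,"z":-0.3,"ax":0,"ay":0,"az":0},{"gripper":-1,"x":0.38,"y":0.037,"z":-0.3,"ax":0,"ay":0,"az":0}]'
python3 - <<'E'
from h import *
s=state();print(s["tool_pos"])
for n in("wrist","scene"):
  p,d=capture(n);c=cam(n,s)
  if n=="scene":cv2.imwrite("pics/s6.png",cv2.resize(p[120:320,240:500],(780,600))[:,:,::-1])
  for col in HUE:
    for b in blobs(mask(p,col)):
        mm=np.zeros(d.shape,np.uint8);cv2.drawContours(mm,[b],-1,1,-1);P=depthpts(c,d,mm&(mask(p,col)>0))
        if len(P)<20 or P[:,0].max()>.7: continue
        zt=np.percentile(P[:,2],97);print(n,col,cv2.boundingRect(b),zt.round(4),circ(P[P[:,2]>zt-.004]))
E
```

```text
time_s: 12.85
tool_pos: [0.4518, -0.157, 0.1761]
eef_rot: [3.142, 0.0, 1.572]
contact_force: [0.6, -0.0, -0.1]
opening: 0.0854
finger_force: 0.0
[ 0.4517684  -0.15703983  0.17614567]
wrist green (439, 263, 38, 38) 0.0085 [ 0.5587 -0.223   0.1916]
wrist green (403, 271, 21, 53) 0.192 [ 0.4944 -0.1612  0.0164]
wrist red (268, 279, 73, 104) 0.0809 [ 0.4444 -0.2398  0.1853]
wrist blue (385, 23, 91, 96) 0.0084 [ 0.5469 -0.0734  0.078 ]
wrist blue (272, 140, 92, 65) 0.076 [ 0.452  -0.158   0.0674]
wrist yellow (275, 154, 87, 95) 0.1035 [ 0.4519 -0.1594  0.0584]
scene green (332, 166, 31, 38) 0.0792 [ 0.5752 -0.2887  0.0393]
scene red (396, 174, 25, 40) 0.0778 [ 0.4334 -0.2515  0.1573]
scene blue (365, 203, 32, 41) 0.0736 [ 0.4499 -0.1551  0.0658]
scene blue (301, 235, 37, 22) 0.0076 [ 0.5263 -0.0504  0.1286]
scene yellow (325, 242, 40, 54) 0.0742 [0.4542 0.0192 0.0678]
scene yellow (368, 190, 29, 25) 0.1022 [ 0.4495 -0.1563  0.0588]
```

View pics/s6.png

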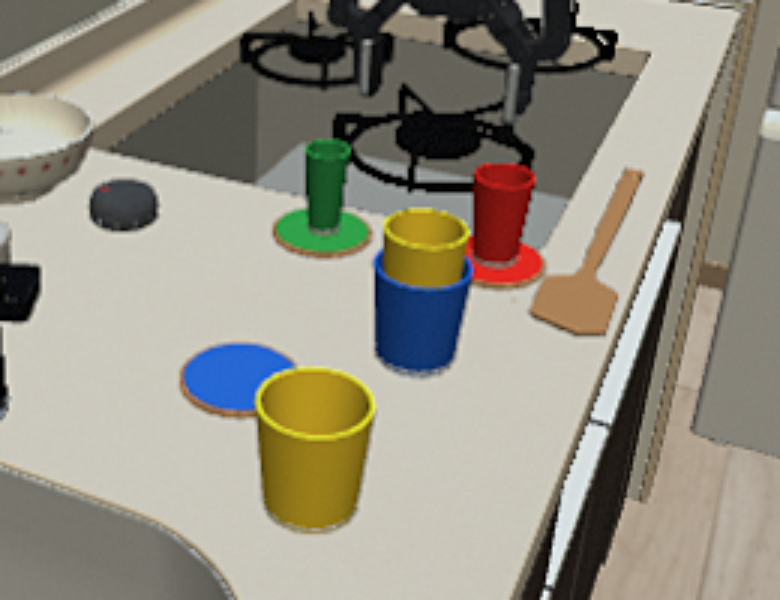

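Green and red stand centred on their coasters. Yellow is next.

```bash
python3 -m handwheel '[{"gripper":-1,"x":-0.003,"y":0,"z":0.04,"ax":0,"ay":0,"az":0},{"gripper":-1,"x":-0.003,"y":0,"z":0.11,"ax":0,"ay":0,"az":0},{"gripper":-1,"x":-0.003,"y":0,"z":0.17,"ax":0,"ay":0,"az":0},{"gripper":-1,"x":-0.003,"y":0,"z":0.22,"ax":0,"ay":0,"az":0},{"gripper":-1,"x":-0.003,"y":0,"z":0.242,"ax":0,"ay":0,"az":0},{"gripper":-1,"x":-0.003,"y":0,"z":0.242,"ax":0,"ay":0,"az":0},{"gripper":0,"x":-0.003,"y":0,"z":0.242,"ax":0,"ay":0,"az":0},{"gripper":1,"x":-0.003,"y":0,"z":0.242,"ax":0,"ay":0,"az":0},{"gripper":1,"x":-0.003,"y":0,"z":0.242,"ax":0,"ay":0,"az":0},{"gripper":1,"x":-0.003,"y":0,"z":0.242,"ax":0,"ay":0,"az":0},{"gripper":1,"x":-0.003,"y":0,"z":0.242,"ax":0,"ay":0,"az":0},{"gripper":1,"x":-0.003,"y":0,"z":0.242,"ax":0,"ay":0,"az":0}]' 25
```

```text
time_s: 14.15
tool_pos: [0.4524, -0.1592, 0.0804]
eef_rot: [3.14, 0.001, 1.571]
contact_force: [-1.1, 0.1, 8.3]
opening: 0.0557
finger_force: 24.9
```

```bash
python3 -m handwheel '[{"gripper":1,"x":0,"y":0,"z":-0.01,"ax":0,"ay":0,"az":0},{"gripper":1,"x":0,"y":0,"z":-0.03,"ax":0,"ay":0,"az":0},{"gripper":1,"x":0,"y":0,"z":-0.07,"ax":0,"ay":0,"az":0},{"gripper":1,"x":0,"y":0,"z":-0.11,"ax":0,"ay":0,"az":0},{"gripper":1,"x":0,"y":0,"z":-0.15,"ax":0,"ay":0,"az":0},{"gripper":1,"x":0,"y":0,"z":-0.18,"ax":0,"ay":0,"az":0},{"gripper":1,"x":0.03,"y":0,"z":-0.19,"ax":0,"ay":0,"az":0},{"gripper":1,"x":0.08,"y":0,"z":-0.19,"ax":0,"ay":0,"az":0},{"gripper":1,"x":0.15,"y":0.008,"z":-0.19,"ax":0,"ay":0,"az":0},{"gripper":1,"x":0.22,"y":0.008,"z":-0.19,"ax":0,"ay":0,"az":0},{"gripper":1,"x":0.29,"y":0.008,"z":-0.19,"ax":0,"ay":0,"az":0},{"gripper":1,"x":0.35,"y":0.008,"z":-0.19,"ax":0,"ay":0,"az":0},{"gripper":1,"x":0.4,"y":0.008,"z":-0.19,"ax":0,"ay":0,"az":0},{"gripper":1,"x":0.425,"y":0.008,"z":-0.18,"ax":0,"ay":0,"az":0},{"gripper":1,"x":0.434,"y":0.008,"z":-0.17,"ax":0,"ay":0,"az":0},{"gripper":1,"x":0.434,"y":0.008,"z":-0.17,"ax":0,"ay":0,"az":0},{"gripper":1,"x":0.434,"y":0.008,"z":-0.17,"ax":0,"ay":0,"az":0}]'
python3 - <<'E'
from h import *
s=state();print(s["tool_pos"])
ims=[]
for n in("wrist","scene","top"):
  p,d=capture(n);c=cam(n,s);ims.append(p)
  m=mask(p,"yellow")
  P=depthpts(c,d,m); P=P[(P[:,0]<.55)&(abs(P[:,1]-.015)<.09)]
  for lo,hi in((.068,.078),(.088,.1),(.164,.18)):
    Q=P[(P[:,2]>lo)&(P[:,2]<hi)]
    if len(Q)>10: print(n,lo,len(Q),circ(Q),Q[:,2].max().round(4))
a=cv2.resize(ims[1][130:330,260:500],(400,333));b=cv2.resize(ims[0],(533,333))[:, 70:470]
cv2.imwrite("pics/y7.png",np.hstack([a,b])[:,:,::-1])
E
```

```text
time_s: 15.85
tool_pos: [0.4548, 0.0144, 0.1471]
eef_rot: [-3.141, 0.0, 1.57]
contact_force: [-0.1, -0.3, -1.7]
opening: 0.0559
finger_force: 27.0
[0.45484713 0.01436884 0.14708093]
wrist 0.068 1071 [0.4558 0.0165 0.0676] 0.0772
wrist 0.088 12 [0.4565 0.0306 0.0332] 0.1
wrist 0.164 4421 [0.4546 0.014  0.0596] 0.1718
scene 0.068 222 [0.4542 0.0197 0.0674] 0.0758
scene 0.164 252 [0.4533 0.0159 0.0592] 0.1713
top 0.068 48 [0.455  0.0144 0.064 ] 0.0764
top 0.164 47 [ 0.4506 -0.      0.0517] 0.1727
```

View pics/y7.png

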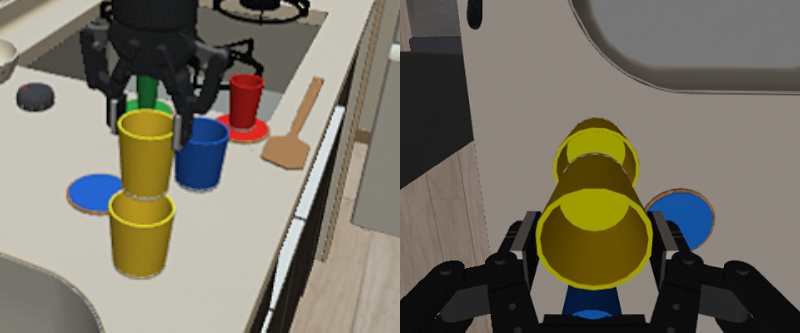

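The scene crop shows yellow hanging upright over big yellow. Within each camera the rim-to-rim offset is about +1 mm in x and +3 mm in y, so I'll correct by that and lower it.

```bash
python3 -m handwheel '[{"gripper":1,"x":0.007,"y":0.003,"z":0,"ax":0,"ay":0,"az":0},{"gripper":1,"x":0.007,"y":0.003,"z":0.02,"ax":0,"ay":0,"az":0},{"gripper":1,"x":0.007,"y":0.003,"z":0.045,"ax":0,"ay":0,"az":0},{"gripper":1,"x":0.007,"y":0.003,"z":0.07,"ax":0,"ay":0,"az":0},{"gripper":1,"x":0.007,"y":0.003,"z":0.095,"ax":0,"ay":0,"az":0},{"gripper":1,"x":0.007,"y":0.003,"z":0.12,"ax":0,"ay":0,"az":0},{"gripper":1,"x":0.007,"y":0.003,"z":0.138,"ax":0,"ay":0,"az":0},{"gripper":1,"x":0.007,"y":0.003,"z":0.15,"ax":0,"ay":0,"az":0},{"gripper":1,"x":0.007,"y":0.003,"z":0.156,"ax":0,"ay":0,"az":0},{"gripper":1,"x":0.007,"y":0.003,"z":0.161,"ax":0,"ay":0,"az":0},{"gripper":1,"x":0.007,"y":0.003,"z":0.161,"ax":0,"ay":0,"az":0}]'
```

```text
time_s: 17.1
tool_pos: [0.4562, 0.0176, 0.0829]
eef_rot: [3.141, 0.0, 1.571]
contact_force: [-0.2, 0.9, -1.2]
opening: 0.0556
finger_force: 27.0
```

```bash
python3 -m handwheel '[{"gripper":1,"x":0,"y":0,"z":0.0025,"ax":0,"ay":0,"az":0},{"gripper":1,"x":0,"y":0,"z":0.005,"ax":0,"ay":0,"az":0},{"gripper":1,"x":0,"y":0,"z":0.005,"ax":0,"ay":0,"az":0}]'
```

```text
time_s: 17.4
tool_pos: [0.4562, 0.0177, 0.0809]
eef_rot: [3.141, -0.0, 1.571]
contact_force: [-0.0, -0.3, -0.9]
opening: 0.0558
finger_force: 27.0
```

```bash
python3 -m handwheel '[{"gripper":1,"x":0,"y":0,"z":0.0015,"ax":0,"ay":0,"az":0},{"gripper":1,"x":0,"y":0,"z":0.003,"ax":0,"ay":0,"az":0},{"gripper":1,"x":0,"y":0,"z":0.003,"ax":0,"ay":0,"az":0}]'
```

```text
time_s: 17.7
tool_pos: [0.4564, 0.0177, 0.0804]
eef_rot: [3.141, 0.0, 1.571]
contact_force: [-3.9, 0.5, 13.6]
opening: 0.0557
finger_force: 28.0
```

```bash
python3 -m handwheel '[{"gripper":0,"x":0,"y":0,"z":0,"ax":0,"ay":0,"az":0},{"gripper":-1,"x":0,"y":0,"z":0,"ax":0,"ay":0,"az":0},{"gripper":-1,"x":0,"y":0,"z":0,"ax":0,"ay":0,"az":0},{"gripper":-1,"x":0,"y":0,"z":0,"ax":0,"ay":0,"az":0},{"gripper":-1,"x":0,"y":0,"z":0,"ax":0,"ay":0,"az":0},{"gripper":-1,"x":0,"y":0,"z":-0.03,"ax":0,"ay":0,"az":0},{"gripper":-1,"x":0,"y":0,"z":-0.1,"ax":0,"ay":0,"az":0},{"gripper":-1,"x":0,"y":0,"z":-0.18,"ax":0,"ay":0,"az":0},{"gripper":-1,"x":-0.04,"y":0,"z":-0.22,"ax":0,"ay":0,"az":0},{"gripper":-1,"x":-0.12,"y":0,"z":-0.22,"ax":0,"ay":0,"az":0},{"gripper":-1,"x":-0.2,"y":0,"z":-0.22,"ax":0,"ay":0,"az":0},{"gripper":-1,"x":-0.28,"y":-0.01,"z":-0.22,"ax":0,"ay":0,"az":0},{"gripper":-1,"x":-0.36,"y":-0.011,"z":-0.22,"ax":0,"ay":0,"az":0},{"gripper":-1,"x":-0.42,"y":-0.011,"z":-0.22,"ax":0,"ay":0,"az":0},{"gripper":-1,"x":-0.439,"y":-0.011,"z":-0.22,"ax":0,"ay":0,"az":0},{"gripper":-1,"x":-0.439,"y":-0.011,"z":-0.22,"ax":0,"ay":0,"az":0}]'
python3 - <<'E'
from h import *
s=state();print(s["tool_pos"])
for n in("wrist","scene"):
  p,d=capture(n);c=cam(n,s)
  if n=="scene":cv2.imwrite("pics/s8.png",cv2.resize(p[120:320,240:500],(780,600))[:,:,::-1])
  for col in("blue","yellow"):
    for b in blobs(mask(p,col)):
        mm=np.zeros(d.shape,np.uint8);cv2.drawContours(mm,[b],-1,1,-1);P=depthpts(c,d,mm&(mask(p,col)>0))
        if len(P)<20 or P[:,0].max()>.7: continue
        zt=np.percentile(P[:,2],97);print(n,col,cv2.boundingRect(b),zt.round(4),circ(P[P[:,2]>zt-.004]))
E
```

```text
time_s: 19.3
tool_pos: [0.4517, -0.1584, 0.1675]
eef_rot: [-3.141, -0.0, 1.569]
contact_force: [-0.1, 0.2, 0.3]
opening: 0.0856
finger_force: 0.0
[ 0.45168965 -0.15843069  0.16748431]
wrist blue (387, 20, 94, 99) 0.0084 [ 0.5468 -0.0736  0.078 ]
wrist blue (271, 141, 95, 99) 0.0755 [ 0.4518 -0.1587  0.0679]
scene blue (365, 201, 32, 43) 0.0735 [ 0.4501 -0.1574  0.0698]
scene blue (301, 235, 28, 22) 0.0076 [ 0.5463 -0.0694  0.0762]
scene yellow (325, 231, 40, 65) 0.1018 [0.4542 0.0199 0.0576]
```

View pics/s8.png

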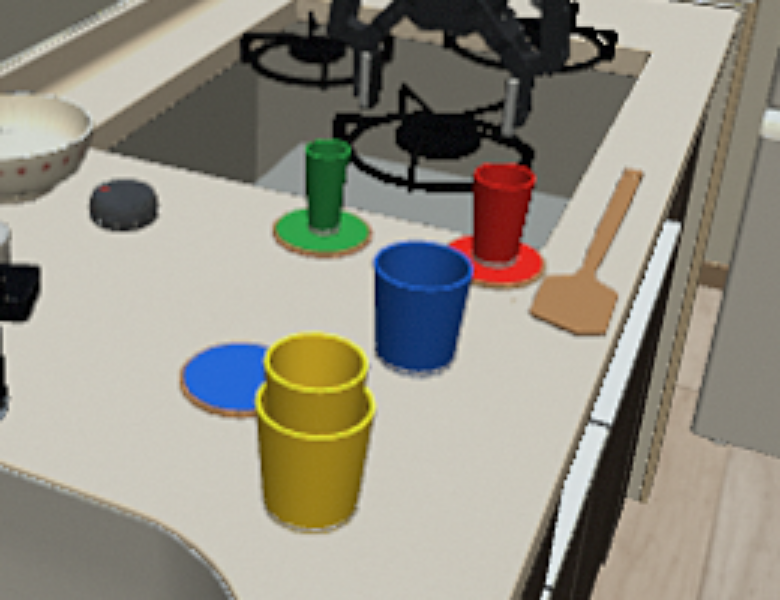

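Yellow stands in big yellow with its rim at .102, as expected. Blue is last.

```bash
python3 -m handwheel '[{"gripper":-1,"x":0,"y":0,"z":0.04,"ax":0,"ay":0,"az":0},{"gripper":-1,"x":0,"y":0,"z":0.1,"ax":0,"ay":0,"az":0},{"gripper":-1,"x":0,"y":0,"z":0.16,"ax":0,"ay":0,"az":0},{"gripper":-1,"x":0,"y":0,"z":0.22,"ax":0,"ay":0,"az":0},{"gripper":-1,"x":0,"y":0,"z":0.27,"ax":0,"ay":0,"az":0},{"gripper":-1,"x":0,"y":0,"z":0.294,"ax":0,"ay":0,"az":0},{"gripper":-1,"x":0,"y":0,"z":0.294,"ax":0,"ay":0,"az":0},{"gripper":0,"x":0,"y":0,"z":0.294,"ax":0,"ay":0,"az":0},{"gripper":1,"x":0,"y":0,"z":0.294,"ax":0,"ay":0,"az":0},{"gripper":1,"x":0,"y":0,"z":0.294,"ax":0,"ay":0,"az":0},{"gripper":1,"x":0,"y":0,"z":0.294,"ax":0,"ay":0,"az":0},{"gripper":1,"x":0,"y":0,"z":0.294,"ax":0,"ay":0,"az":0}]' 25
```

```text
time_s: 20.6
tool_pos: [0.4523, -0.1579, 0.0515]
eef_rot: [3.14, 0.001, 1.571]
contact_force: [-2.7, 2.9, 10.5]
opening: 0.0672
finger_force: 25.3
```

```bash
python3 -m handwheel '[{"gripper":1,"x":0,"y":0,"z":-0.01,"ax":0,"ay":0,"az":0},{"gripper":1,"x":0,"y":0,"z":-0.03,"ax":0,"ay":0,"az":0},{"gripper":1,"x":0,"y":0,"z":-0.06,"ax":0,"ay":0,"az":0},{"gripper":1,"x":0,"y":0,"z":-0.09,"ax":0,"ay":0,"az":0},{"gripper":1,"x":0.01,"y":0.02,"z":-0.1,"ax":0,"ay":0,"az":0},{"gripper":1,"x":0.04,"y":0.06,"z":-0.1,"ax":0,"ay":0,"az":0},{"gripper":1,"x":0.08,"y":0.11,"z":-0.1,"ax":0,"ay":0,"az":0},{"gripper":1,"x":0.13,"y":0.16,"z":-0.1,"ax":0,"ay":0,"az":0},{"gripper":1,"x":0.17,"y":0.2,"z":-0.09,"ax":0,"ay":0,"az":0},{"gripper":1,"x":0.2,"y":0.225,"z":-0.08,"ax":0,"ay":0,"az":0},{"gripper":1,"x":0.2135,"y":0.234,"z":-0.06,"ax":0,"ay":0,"az":0},{"gripper":1,"x":0.2135,"y":0.234,"z":-0.045,"ax":0,"ay":0,"az":0},{"gripper":1,"x":0.2135,"y":0.234,"z":-0.035,"ax":0,"ay":0,"az":0},{"gripper":1,"x":0.2135,"y":0.234,"z":-0.025,"ax":0,"ay":0,"az":0},{"gripper":1,"x":0.2135,"y":0.234,"z":-0.019,"ax":0,"ay":0,"az":0},{"gripper":1,"x":0.2135,"y":0.234,"z":-0.019,"ax":0,"ay":0,"az":0}]'
```

```text
time_s: 22.2
tool_pos: [0.5451, -0.073, 0.0578]
eef_rot: [-3.142, 0.0, 1.57]
contact_force: [0.3, -0.6, -1.6]
opening: 0.067
finger_force: 28.7
```

```bash
python3 -m handwheel '[{"gripper":1,"x":0,"y":0,"z":0.0015,"ax":0,"ay":0,"az":0},{"gripper":1,"x":0,"y":0,"z":0.003,"ax":0,"ay":0,"az":0},{"gripper":1,"x":0,"y":0,"z":0.003,"ax":0,"ay":0,"az":0}]'
```

```text
time_s: 22.5
tool_pos: [0.5453, -0.073, 0.0575]
eef_rot: [3.141, 0.001, 1.57]
contact_force: [-5.5, -1.1, 15.1]
opening: 0.0668
finger_force: 29.8
```

Blue has touched down. I'll release it, retreat upward and check.

```bash
python3 -m handwheel '[{"gripper":0,"x":0,"y":0,"z":0,"ax":0,"ay":0,"az":0},{"gripper":-1,"x":0,"y":0,"z":0,"ax":0,"ay":0,"az":0},{"gripper":-1,"x":0,"y":0,"z":0,"ax":0,"ay":0,"az":0},{"gripper":-1,"x":0,"y":0,"z":0,"ax":0,"ay":0,"az":0},{"gripper":-1,"x":0,"y":0,"z":0,"ax":0,"ay":0,"az":0},{"gripper":-1,"x":0,"y":0,"z":-0.03,"ax":0,"ay":0,"az":0},{"gripper":-1,"x":0,"y":0,"z":-0.1,"ax":0,"ay":0,"az":0},{"gripper":-1,"x":0,"y":0,"z":-0.2,"ax":0,"ay":0,"az":0},{"gripper":-1,"x":0,"y":0,"z":-0.3,"ax":0,"ay":0,"az":0},{"gripper":-1,"x":-0.1,"y":-0.1,"z":-0.35,"ax":0,"ay":0,"az":0},{"gripper":-1,"x":-0.2,"y":-0.2,"z":-0.4,"ax":0,"ay":0,"az":0},{"gripper":-1,"x":-0.23,"y":-0.23,"z":-0.4,"ax":0,"ay":0,"az":0},{"gripper":-1,"x":-0.23,"y":-0.23,"z":-0.4,"ax":0,"ay":0,"az":0}]'
python3 - <<'E'
from h import *
s=state();print(s["tool_pos"])
for n in("wrist","scene"):
  p,d=capture(n);c=cam(n,s)
  if n=="scene":cv2.imwrite("pics/s9.png",cv2.resize(p[120:320,240:500],(780,600))[:,:,::-1])
  for col in HUE:
    for b in blobs(mask(p,col)):
        mm=np.zeros(d.shape,np.uint8);cv2.drawContours(mm,[b],-1,1,-1);P=depthpts(c,d,mm&(mask(p,col)>0))
        if len(P)<20 or P[:,0].max()>.7: continue
        zt=P[:,2].max() if 0 else np.percentile(P[:,2],97);print(n,col,cv2.boundingRect(b),zt.round(4),circ(P[P[:,2]>zt-.004]))
E
```

```text
time_s: 23.8
tool_pos: [0.4515, -0.1668, 0.2186]
eef_rot: [3.14, 0.002, 1.568]
contact_force: [-0.2, -0.1, 0.2]
opening: 0.0856
finger_force: 0.0
[ 0.45149671 -0.16678551  0.21861138]
wrist green (396, 235, 67, 58) 0.0082 [ 0.554  -0.2378  0.1872]
wrist red (273, 250, 66, 91) 0.081 [ 0.437  -0.3099  0.0493]
wrist blue (377, 11, 109, 94) 0.0814 [ 0.5448 -0.074   0.0683]
scene green (332, 166, 31, 38) 0.0792 [ 0.5765 -0.29    0.0407]
scene red (388, 174, 33, 40) 0.0774 [ 0.4348 -0.3077  0.0484]
scene blue (301, 206, 38, 51) 0.0796 [ 0.5433 -0.0718  0.069 ]
scene yellow (325, 231, 40, 65) 0.1017 [0.4546 0.02   0.058 ]
```

View pics/s9.png

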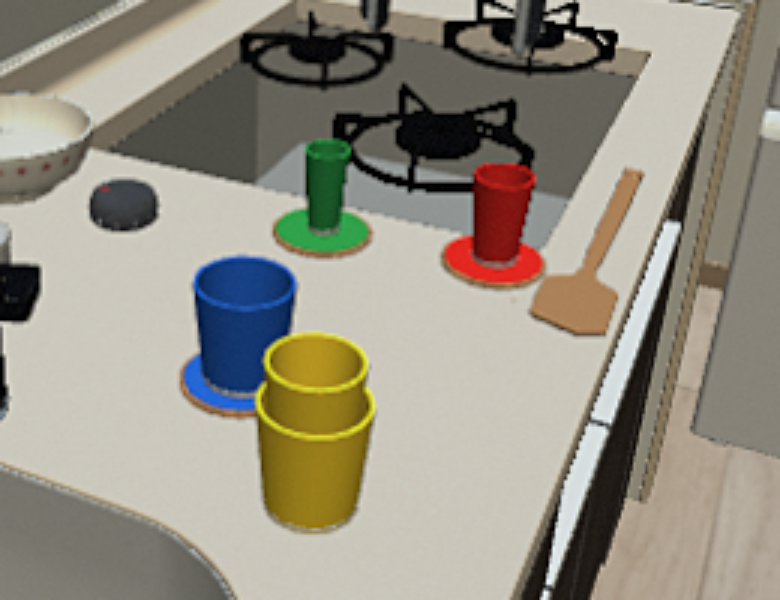

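All four beakers stand upright in their places, within about 2 mm of centre by the measurements, and the gripper is clear.

```bash
python3 -c "
from bench import *
print(close_job())"
```

```text
the job is handed in; nothing more can be done
None
```

The stack is apart and the job is handed in: green, red and blue stand upright on their coasters, yellow stands inside the larger yellow beaker, and the last camera views confirmed the placements, but the hand-in returned no verdict.

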